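# Clear the microscope stage and build the focus step standard on it

## Task

First take the small white specimen puck off the square microscope stage and stand it in the middle of the round cork pad. Then build the stepped focus standard on the stage, one piece at a time: the square steel block in the middle with its sides parallel to the stage's sides, the flat steel disc centred on the block, and the slim steel post standing centred on the disc. Leave the microscope objective, the glass dish, the mouse and the tweezers where they are.

Things in the scene. Friction and masses are not known exactly. Their poses are not given: they have to be found in the camera images.
- stage_top (a point): the square microscope stage, fixed to the bench: a flat black plate 110 x 110 mm, 8 mm thick, on a smaller dark foot, its flat top 25 mm above the bench. This point is the centre of the top face; x and y run parallel to the plate's sides, z up. Two small knobs under the plate's +x and +y sides stay within the plate's outline
- pad_top (a point): the specimen pad, fixed to the bench: a flat round cork disc of 90 mm diameter with a low aluminium rim around its foot (96 mm diameter, 5 mm high), its flat top 8 mm above the bench. This point is the centre of the top face, z up
- puck_center (a point): the specimen puck, loose, standing on the stage at the start: an upright white resin cylinder of 32 mm diameter, 28 mm tall, with a small dark metal chip in its top face, about 40 g. This point is its centre, half-way up; z is its axis, up
- block_center (a point): the square block, loose on the bench: polished steel, 56 x 56 mm, 20 mm tall, with fine dark lines along the edges of its top, about 450 g. This point is its centre, half-way up (10 mm above its underside); x and y run parallel to its sides, z up
- disc_center (a point): the flat disc, loose on the bench: polished steel, 40 mm diameter, 18 mm tall, with a fine dark circle on its top, about 170 g. This point is its centre, half-way up (9 mm above its underside); z is its axis, up
- post_center (a point): the slim post, loose on the bench: an upright polished steel cylinder of 22 mm diameter, 26 mm tall, with a thin dark band, about 75 g. This point is its centre, half-way up (13 mm above its underside); z is its axis, up
- objective_center (a point): bystander, leave alone: a microscope objective standing on the bench, black with a steel band and a narrower foot and top, 35 mm diameter, 40 mm tall. This point is its centre, half-way up
- dish_center (a point): bystander, leave alone: an open shallow glass dish on the bench, 64 mm diameter, 14 mm tall. This point is its centre, half-way up
- mouse: bystander, leave alone: a grey computer mouse on the bench, 100 x 58 mm, 31 mm tall, long along its x. Origin at the centre of its underside
- tweezers: bystander, leave alone: steel tweezers lying flat on the bench, 120 mm long along x, 10 mm wide, 6 mm thick. Origin at the centre of the underside
Mind the look-alikes: they are no part of the job. What is shaped like the part that bears disc_center but orange or red is not meant.

How it is judged:
By the outcome, as a careful person would: the job done as asked, in the order asked, and still so for the second after the job is handed in, with the robot touching nothing.
It also fails if it takes over 120 s, if anything falls off the work surface, if the arm or the gripper's body presses on something with over 40 N, if the wrist force passes 120 N, or if a joint passes its speed limit or range.

## Robot

A 7-joint arm with a two-finger parallel gripper is mounted at the origin on the work surface. World frame = base frame: x ahead of the robot, y to its left, z up, the work surface at z = 0. Lengths are in mm, angles in rad, forces in N, time in s.
With the tool pointing down it reaches from about 425 to 975 mm from the base axis. Payload 16.7 kg.
Tool frame: the origin (TCP) lies midway between the tips of the shut fingers; the grasp point (between the pads) lies 19 mm behind it; z points along the fingers, y is the direction in which the jaws open and shut (so a half turn about z gives the same grasp; the last joint's range is limited). The gripper opens to 85 mm and grips with 20 to 120 N. Pads are 22 mm wide; open, the fingers measure 114 mm over their backs; the gripper's body (76 mm by 85 mm) begins 54 mm behind the grasp point. The pads swing forward as they close: fully open they stand 13 mm farther back than shut.
Start: joints at [-1.452, 0.426, 0.074, 1.606, -0.034, 1.111, -0.067], TCP at [179.269, 650.722, 231.302] pointing down, gripper open.
Joint ranges: [-2.85, 2.85], [-0.5, 2.14], [-1.23, 1.37], [0.21, 2.46], [-1.02, 4.16], [0.16, 2.05], [-2.73, 2.73]. Speed limits (rad/s): [1.89, 1.89, 2.39, 2.39, 3.01, 3.01, 3.01].

## Interface

Orientations are given as a unit quaternion [w, x, y, z].
In Python, from bench import bot gives the robot as it stands.
- The arm moves only by the tool send_rows, never from a script. Its argument "motion" is one flat list of numbers, 7 for each row, row after row: the shift along the tool's x, y, z in mm, then the turn, a rotation vector about the tool's x, y, z in degrees, then the closure, from 0 (fully open) to 1 (shut). In form: [x, y, z, wx, wy, wz, hand, x, y, z, wx, wy, wz, hand, ...]. A call has 1 to 12 rows; each row is the pose to reach, as a shift and turn from the pose commanded when the call began, along the tool's axes at that moment; what a row does not reach only later rows make up. A row lasts 1/12 s, in which the tool goes at most 41.7 mm and 7.16 degrees, less where a joint would pass 70% of its speed; a pose out of reach is approached as far as the arm can. A call with a gripper value outside its range is refused whole. The fingers move at their own pace and stop on an object; the grip force is fixed at half the most. Time passes only in rows, so rows that repeat a pose let the fingers close. It gives the time, the measured TCP pose, the force and the opening at its end, in the units of the state.
- bot.get_obs(): the state, without advancing time (a new reading comes with each control period).
- bot.camera(name): name is "side" or "top"; returns the picture (480x640x3 uint8, red, green, blue); there is no depth.
- bot.get_calibration(name): a dict with "intrinsics" (3x3 intrinsics, pixels), "cam_to_world" (4x4, takes a point from camera to world coordinates). Camera axes: x right, y up, looking along -z (the intrinsics and any distortion apply to the point x, -y, -z); pixel columns grow to the right and rows downward; lengths in mm; the calibration is good to about 2 mm. A picture is of the moment at which its call begins. get_calibration takes no time and is no camera call.
- bot.finish_job(): hands the job in, once; it reports no verdict.
The state is a dict: "time": time; "joint_pos": joint angles; "joint_vel": joint speeds; "effort": joint torques, N m; "ee_pos": TCP position; "ee_rot": TCP orientation; "force": force on the tool from outside, world axes, zero at the start; "moment": the same for the moment, N m; "opening": opening from 0.0 (shut) to 1.0 (fully open).
Only numpy, scipy, OpenCV 4.12 (cv2) and the standard library are available. Lean on these libraries where they do the work, as an engineer would, in place of code of your own. Each camera call takes 0.05 s, during which the arm holds its last target. There are 200 camera calls.

## Working session

There is one attempt and no reset: what is moved stays moved. The work goes in short steps, Python scripts to look and compute and a tool call to move; the robot and the scene stay as the last step left them, time stands still between calls to the robot, and variables do not carry over. Pictures are saved under pics/ and viewed, about 12 in all and at most 16, crops included, and the job is handed in when it is done.

Besides the shell and the picture viewer there is one more tool, called after "Call:" in YAML: its name, and indented under it one key for each argument. send_rows: Moves the arm, as the interface text tells. Its arguments: {"type":"object","properties":{"motion":{"type":"array","items":{"type":"number"}}},"required":["motion"]}

```bash
mkdir -p pics; ls
python3 - <<'E'
from bench import bot
import cv2,numpy as np
o=bot.get_obs()
print(o)
for n in("side","top"):
    im=bot.camera(n); cv2.imwrite(f"pics/{n}0.png",im[:,:,::-1]); c=bot.get_calibration(n); print(n,c)
E
```

```text
pics
{'time': 0.0, 'joint_pos': array([-1.45149084,  0.42672591,  0.07382768,  1.60662622, -0.03410622,
        1.11082446, -0.06705357]), 'joint_vel': array([-0.00066571, -0.00058588, -0.00044524,  0.00260174, -0.00073656,
        0.00061031, -0.00030166]), 'effort': array([ 2.30304642e-03, -9.49821925e+01,  3.76214102e+00, -4.63535714e+01,
        1.92612695e-02,  1.00572413e-02, -3.79410722e-05]), 'ee_pos': array([179.16668147, 650.34420397, 230.60549619]), 'ee_rot': array([-4.77800361e-05,  1.33982305e-01,  9.90983503e-01, -6.60934078e-04]), 'force': array([ 1.07653847, -0.16387974, -0.80595986]), 'moment': array([-0.02268885,  0.01338672, -0.00137217]), 'opening': 0.998884701809231}
side {'intrinsics': array([[582.13446366,   0.        , 313.55076534],
       [  0.        , 582.13446366, 236.4717024 ],
       [  0.        ,   0.        ,   1.        ]]), 'cam_to_world': array([[ 9.75981530e-01,  1.03991967e-01, -1.91430728e-01,
         2.66081133e+02],
       [-2.17809719e-01,  4.83362427e-01, -8.47891320e-01,
        -1.17929545e+03],
       [ 4.35653483e-03,  8.69221741e-01,  4.94403262e-01,
         7.49419083e+02],
       [ 0.00000000e+00,  0.00000000e+00,  0.00000000e+00,
         1.00000000e+00]])}
top {'intrinsics': array([[471.86847744,   0.        , 316.11148801],
       [  0.        , 471.86847744, 239.27824177],
       [  0.        ,   0.        ,   1.        ]]), 'cam_to_world': array([[ 5.87506934e-03,  9.87482854e-01, -1.57616932e-01,
         3.92875078e+02],
       [-9.99876511e-01,  8.09844447e-03,  1.34676598e-02,
         1.17100815e+01],
       [ 1.45755351e-02,  1.57518344e-01,  9.87408489e-01,
         1.07378713e+03],
       [ 0.00000000e+00,  0.00000000e+00,  0.00000000e+00,
         1.00000000e+00]])}
```

View pics/top0.png

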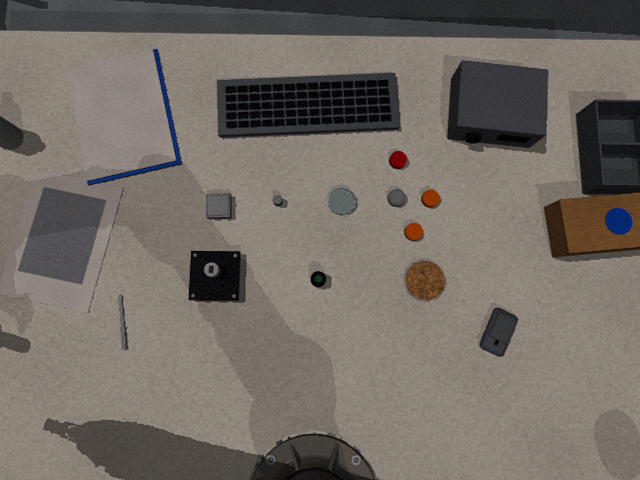

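View pics/side0.png

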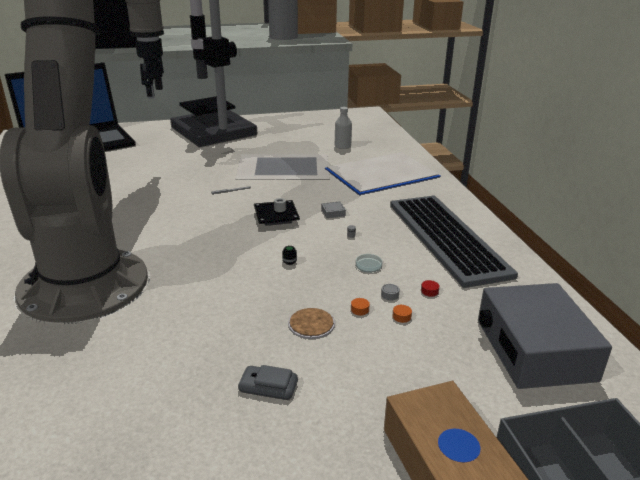

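Run:
```python
import cv2,numpy as np
t=cv2.imread("pics/top0.png"); s=cv2.imread("pics/side0.png")
def c(im,x,y,w,h,k): return cv2.resize(im[y:y+h,x:x+w],(w*k,h*k),interpolation=cv2.INTER_NEAREST)
a=np.hstack([c(t,180,185,66,75,6)[:,:396],c(t,180,240,66,70,6)[:396] if 0 else cv2.resize(c(t,180,245,66,62,6),(396,450))])
a=np.vstack([np.hstack([c(t,184,185,66,50,6),c(t,184,246,66,50,6)]),np.hstack([c(t,255,178,66,50,6),c(t,370,175,66,50,6)])])
cv2.imwrite("pics/c1.png",a)
```

```text
(no output)
```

View pics/c1.png

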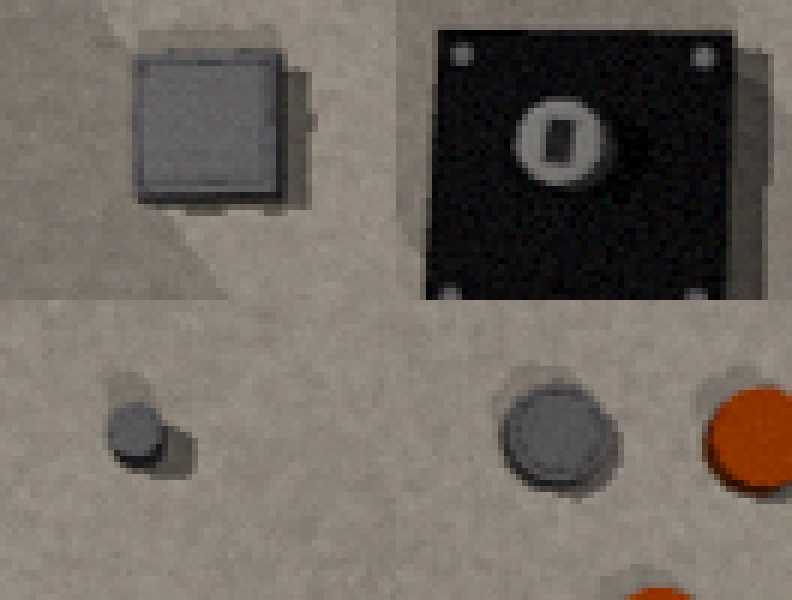

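```bash
cat > h.py <<'E'
import cv2,numpy as np
from bench import bot
def ray(n,u,v,z):
    c=bot.get_calibration(n);K=c["intrinsics"];T=np.array(c["cam_to_world"])
    d=T[:3,:3]@np.array([(u-K[0,2])/K[0,0],-(v-K[1,2])/K[1,1],-1]); o=T[:3,3]
    return (o+d*(z-o[2])/d[2])[:2]
def blob(mask,seed,r=30):
    n,l,st,ce=cv2.connectedComponentsWithStats(mask.astype(np.uint8),connectivity=4)
    b=min((i for i in range(1,n) if st[i,4]>25),key=lambda i:np.hypot(*(ce[i]-seed)))
    ct=max(cv2.findContours((l==b).astype(np.uint8),cv2.RETR_EXTERNAL,cv2.CHAIN_APPROX_NONE)[0],key=len)
    return ct,st[b],ce[b]
E
cat > m.py <<'E'
from h import *
t=cv2.imread("pics/top0.png").astype(int); s=cv2.imread("pics/side0.png").astype(int)
def steel(im,lo): return (im[:,:,0]-im[:,:,2]>-3)&(im.sum(2)>3*lo)
for n,im,lo,seeds in(("top",t,80,dict(block=(219,206,20),post=(277,200,26),disc=(396,198,18))),("side",s,75,dict(block=(333,208,20),post=(351,229,26),disc=(390,290,18)))):
    for k,(u,v,z) in seeds.items():
        ct,st,ce=blob(steel(im,lo),(u,v)); r=cv2.minAreaRect(ct); print(n,k,st,ce.round(1),"rect",np.round(r[0],1),np.round(r[1],1),r[2].__round__(1),ray(n,*r[0],z).round(1),ray(n,*ce,z).round(1))
# puck: bright on black
for n,im,seed in(("top",t,(211,269)),("side",s,(280,204))):
    m=im.sum(2)>(3*80)
    x,y=seed; b=np.zeros(m.shape,bool); b[y-13:y+13,x-13:x+13]=m[y-13:y+13,x-13:x+13]
    ct,st,ce=blob(b,seed); (c,rr)=cv2.minEnclosingCircle(ct); print(n,"puck",st,ce,c,rr,ray(n,*c,53).round(1))
# stage
dk=t.sum(2)<3*30; ct,st,ce=blob(dk,(215,276)); h=cv2.convexHull(ct); q=cv2.approxPolyDP(h,5,True)[:,0]; print("stage",st,q.tolist(),[ray("top",*p,25).round(1).tolist() for p in q])
hsv=cv2.cvtColor(t.astype(np.uint8),cv2.COLOR_BGR2HSV)
m=(hsv[:,:,1]>110)&(hsv[:,:,0]<25)
for nm,sd,z in(("pad",(425,281),8),("o1",(431,198),18),("o2",(414,232),18),("red",(398,160),18)):
    ct,st,ce=blob(m,sd); e=cv2.fitEllipse(ct); print(nm,st,e,ray("top",*e[0],z).round(1))
hs=cv2.cvtColor(s.astype(np.uint8),cv2.COLOR_BGR2HSV); ct,st,ce=blob((hs[:,:,1]>110)&(hs[:,:,0]<25),(312,322)); e=cv2.fitEllipse(ct); print("pad side",e,ray("side",*e[0],8).round(1))
E
python3 m.py
```

```text
top block [206 194  24  23 410] [217.6 205.4] rect [217.5 205. ] [22. 23.] 90.0 [638.4 222.8] [637.6 222.6]
top post [273 196   8   8  44] [276.7 199.2] rect [276.5 199.5] [7. 7.] 90.0 [651.1  88.1] [651.8  87.8]
top disc [391 191  13  12  93] [396.9 196.1] rect [397.  196.5] [11. 12.] 90.0 [ 662.8 -188.6] [ 663.7 -188.3]
side block [322 202  23  11 178] [332.9 206.8] rect [333.  206.8] [ 9.5 21.8] 85.2 [637.9 223.7] [637.6 223.6]
side post [322 202  23  11 178] [332.9 206.8] rect [333.  206.8] [ 9.5 21.8] 85.2 [634.8 212.1] [634.5 212. ]
side disc [382 284  17  11 145] [390.1 288.9] rect [390. 289.] [10. 16.] 90.0 [ 662.6 -187.9] [ 662.9 -187.5]
top puck [204 263  14  14 121] [210.66115702 269.23966942] (210.70492553710938, 269.1639404296875) 7.045558452606201 [488.5 225.3]
side puck [267 191  26  20 317] [279.15141956 197.14826498] (279.5, 196.44737243652344) 13.635490417480469 [492.7 252.1]
stage [ 189  251   52   50 2183] [[239, 252], [237, 300], [189, 299], [191, 251]] [[530.1, 169.7], [423.6, 170.7], [425.1, 276.0], [531.5, 276.7]]
pad [ 406  261   39   39 1187] ((424.608154296875, 279.9508056640625), (37.22157287597656, 38.75065612792969), 143.23129272460938) [ 471.8 -249. ]
o1 [421 189  19  19 265] ((430.1560363769531, 198.02667236328125), (16.952619552612305, 18.13978385925293), 53.9228630065918) [ 659.9 -265.2]
o2 [404 223  19  18 259] ((413.1708068847656, 231.41867065429688), (16.714088439941406, 17.965362548828125), 70.67011260986328) [ 581.4 -223.8]
red [389 151  18  18 206] ((397.6515197753906, 159.33651733398438), (15.879669189453125, 16.77901840209961), 39.81513595581055) [ 752. -192.]
pad side ((311.0823974609375, 321.5511169433594), (25.24050521850586, 40.80728530883789), 90.03787994384766) [ 471.4 -250.9]
```

```bash
cat >> h.py <<'E'
from scipy.spatial.transform import Rotation as R
def go(x,y,z,yaw=0):
    "tool-axes shift/turn to TCP (x,y,z), jaws along world angle yaw (deg)"
    o=bot.get_obs(); q=o["ee_rot"]; r=R.from_quat([*q[1:],q[0]])
    a=np.radians(yaw); Y=np.array([np.cos(a),np.sin(a),0]); Z=np.array([0,0,-1]); 
    g=R.from_matrix(np.c_[np.cross(Y,Z),Y,Z])
    print("t",round(o["time"],2),"at",o["ee_pos"].round(1),"jawyaw",np.degrees(np.arctan2(*r.as_matrix()[[1,0],1])).round(2),"shift",r.inv().apply(np.array([x,y,z])-o["ee_pos"]).round(1),"turn",np.degrees((r.inv()*g).as_rotvec()).round(1),"F",o["force"].round(1),"open",round(o["opening"],3),"j7",o["joint_pos"][6].round(2))
E
python3 -c "
from h import *
go(488.5,225.3,120,0)"
```

```text
t 0.1 at [179.2 650.4 230.7] jawyaw 74.6 shift [-411.1 -327.6  111.1] turn [-0.1  0.  74.6] F [-0.6 -0.1 -0.1] open 0.998 j7 -0.07
```

Call:
send_rows:
  motion: [-411,-327.5,111,0,0,74.6,0.3,-411,-327.5,111,0,0,74.6,0.3,-411,-327.5,111,0,0,74.6,0.3,-411,-327.5,111,0,0,74.6,0.3,-411,-327.5,111,0,0,74.6,0.3,-411,-327.5,111,0,0,74.6,0.3,-411,-327.5,111,0,0,74.6,0.3,-411,-327.5,111,0,0,74.6,0.3,-411,-327.5,111,0,0,74.6,0.3,-411,-327.5,111,0,0,74.6,0.3,-411,-327.5,111,0,0,74.6,0.3,-411,-327.5,111,0,0,74.6,0.3]

```text
time: 1.1
ee_pos: [467.7, 253.5, 127.6]
ee_rot: [0.0, 0.708, 0.706, -0.0]
force: [0.5, 0.6, -0.0]
opening: 0.7
```

```bash
python3 -c "
from h import *
go(488.5,225.3,30,0)"
```

```text
t 1.1 at [467.7 253.5 127.6] jawyaw -0.21 shift [-28.1  20.9  97.6] turn [-0.   0.  -0.2] F [ 0.5  0.6 -0. ] open 0.7 j7 -0.42
```

Call:
send_rows:
  motion: [-10,8,20,0,0,0,0.3,-10,8,20,0,0,0,0.3,-10,8,20,0,0,0,0.3,-10,8,20,0,0,0,0.3]

```text
time: 1.43
ee_pos: [474.8, 245.9, 108.1]
ee_rot: [-0.0, 0.707, 0.707, -0.0]
force: [0.3, -0.1, 0.2]
opening: 0.699
```

```bash
python3 -c "
from h import *
go(488.5,225.3,30,0)"
```

```text
t 1.43 at [474.8 245.9 108.1] jawyaw 0.03 shift [-20.6  13.7  78.1] turn [-0. -0.  0.] F [ 0.3 -0.1  0.2] open 0.699 j7 -0.37
```

Call:
send_rows:
  motion: [-20.5,13.5,20,0,0,0,0.3,-20.5,13.5,20,0,0,0,0.3,-20.5,13.5,35,0,0,0,0.3,-20.5,13.5,50,0,0,0,0.3,-20.5,13.5,65,0,0,0,0.3,-20.5,13.5,78,0,0,0,0.3,-20.5,13.5,78,0,0,0,0.3,-20.5,13.5,78,0,0,0,0.3]

```text
time: 2.1
ee_pos: [488.1, 225.6, 30.3]
ee_rot: [-0.0, 0.707, 0.708, -0.0]
force: [-0.2, -0.4, 0.0]
opening: 0.699
```

```bash
python3 -c "
from h import *
go(488.5,225.3,30,0)
for n in('side','top'): cv2.imwrite(f'pics/{n}1.png',bot.camera(n)[:,:,::-1])
s=cv2.imread('pics/side1.png')[120:260,200:360];cv2.imwrite('pics/c2.png',cv2.resize(s,None,fx=4,fy=4))
"
```

```text
t 2.1 at [488.1 225.6  30.3] jawyaw 0.08 shift [-0.3  0.4  0.3] turn [-0.   0.   0.1] F [-0.2 -0.4  0. ] open 0.699 j7 -0.25
```

View pics/c2.png

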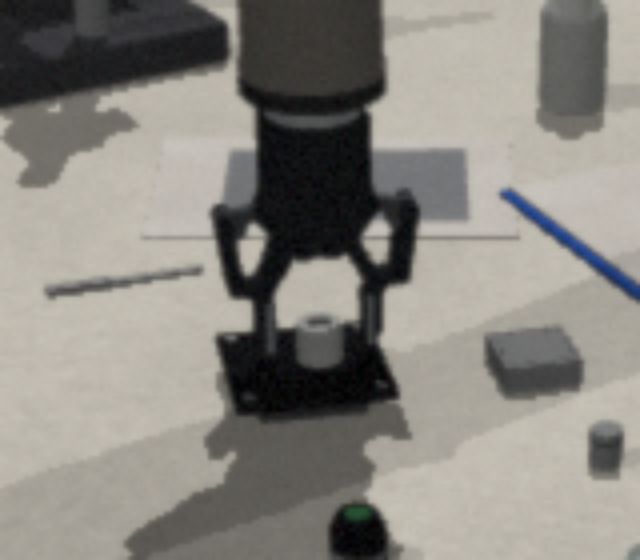

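Call:
send_rows:
  motion: [0,0,0,0,0,0,1,0,0,0,0,0,0,1,0,0,0,0,0,0,1,0,0,0,0,0,0,1,0,0,0,0,0,0,1,0,0,0,0,0,0,1,0,0,0,0,0,0,0.3,0,0,0,0,0,0,0.3,0,0,0,0,0,0,0.3,0,0,0,0,0,0,0.3]

```text
time: 3.03
ee_pos: [488.7, 224.7, 30.0]
ee_rot: [0.0, 0.707, 0.707, 0.0]
force: [-0.2, 0.4, -0.1]
opening: 0.701
```

Call:
send_rows:
  motion: [0,0,0,0,0,-90,0.3,0,0,0,0,0,-90,0.3,0,0,0,0,0,-90,0.3,0,0,0,0,0,-90,0.3,0,0,0,0,0,-90,0.3,0,0,0,0,0,-90,0.3,0,0,0,0,0,-90,0.3,0,0,0,0,0,-90,0.3,0,0,0,0,0,-90,0.3,0,0,0,0,0,-90,0.3,0,0,0,0,0,-90,0.3,0,0,0,0,0,-90,0.3]

```text
time: 4.03
ee_pos: [488.7, 224.5, 29.9]
ee_rot: [-0.0, 0.032, 0.999, -0.0]
force: [0.6, 0.0, -0.2]
opening: 0.701
```

```bash
python3 -c "
from h import *
go(488.5,225.3,30,90)"
```

```text
t 4.03 at [488.7 224.5  29.9] jawyaw 86.28 shift [ 0.2  0.7 -0.1] turn [-0.  -0.  -3.7] F [ 0.6  0.  -0.2] open 0.701 j7 0.95
```

Call:
send_rows:
  motion: [0,0,0,0,0,-3.7,0.3,0,0,0,0,0,-3.7,1,0,0,0,0,0,-3.7,1,0,0,0,0,0,-3.7,1,0,0,0,0,0,-3.7,1,0,0,0,0,0,-3.7,1,0,0,0,0,0,-3.7,1,0,0,0,0,0,-3.7,1]

```text
time: 4.7
ee_pos: [488.7, 224.5, 30.2]
ee_rot: [0.0, 0.005, 1.0, -0.0]
force: [-1.6, -2.4, 6.6]
opening: 0.349
```

```bash
python3 -c "
from h import *
go(473,-250,100,90)"
```

```text
t 4.7 at [488.7 224.5  30.2] jawyaw 89.48 shift [  11.4 -474.6  -69.6] turn [-0.   0.  -0.5] F [-1.6 -2.4  6.6] open 0.349 j7 0.99
```

Call:
send_rows:
  motion: [0,0,-35,0,0,0,1,0,0,-70,0,0,0,1,17,-108,-80,0,0,0,1,17,-146,-80,0,0,0,1,17,-184,-80,0,0,0,1,17,-222,-80,0,0,0,1,17,-260,-80,0,0,0,1,17,-298,-80,0,0,0,1,17,-336,-80,0,0,0,1,17,-374,-80,0,0,0,1,17,-412,-80,0,0,0,1,17,-440,-80,0,0,0,1]

```text
time: 5.7
ee_pos: [468.6, -192.7, 110.2]
ee_rot: [0.0, 0.004, 1.0, -0.0]
force: [1.7, 0.1, -1.1]
opening: 0.352
```

```bash
python3 -c "
from h import *
go(471.6,-250,13.7,90)"
```

```text
t 5.7 at [ 468.6 -192.7  110.2] jawyaw 89.5 shift [ -3.4 -57.3  96.5] turn [-0.   0.  -0.5] F [ 1.7  0.1 -1.1] open 0.352 j7 1.89
```

Call:
send_rows:
  motion: [-2,-30,0,0,0,-0.5,1,-3,-56,0,0,0,-0.5,1,-3,-56,30,0,0,-0.5,1,-3,-56,60,0,0,-0.5,1,-3,-56,80,0,0,-0.5,1,-3,-56,80,0,0,-0.5,1,-3,-56,80,0,0,-0.5,1]

```text
time: 6.28
ee_pos: [471.1, -246.5, 29.5]
ee_rot: [-0.001, -0.0, 1.0, 0.0]
force: [-0.8, -0.5, -0.5]
opening: 0.354
```

```bash
python3 -c "
from h import *
go(471.6,-250,13.7,90)
for n in('side','top'): cv2.imwrite(f'pics/{n}2.png',bot.camera(n)[:,:,::-1])
s=cv2.imread('pics/side2.png')[230:370,220:400];cv2.imwrite('pics/c3.png',cv2.resize(s,None,fx=4,fy=4))
"
```

```text
t 6.28 at [ 471.1 -246.5   29.5] jawyaw 90.05 shift [-0.5 -3.5 15.8] turn [ 0.  -0.1  0.1] F [-0.8 -0.5 -0.5] open 0.354 j7 2.03
```

View pics/c3.png

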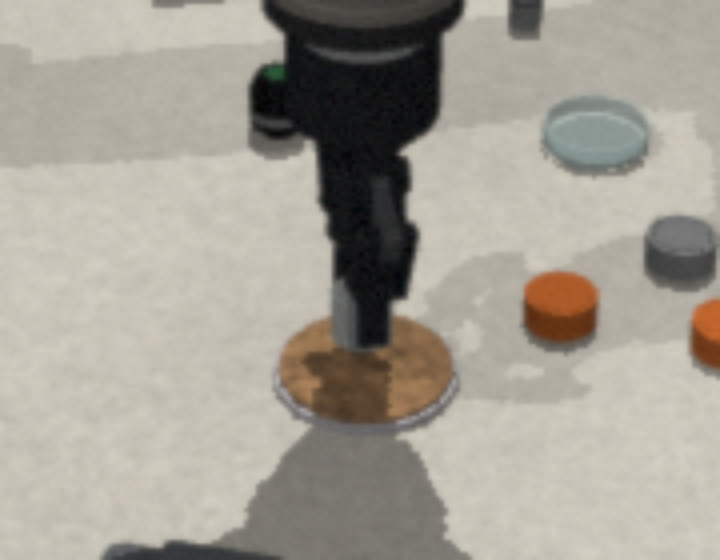

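Call:
send_rows:
  motion: [-0.5,-3.5,5,0,0,0,1,-0.5,-3.5,9,0,0,0,1,-0.5,-3.5,12,0,0,0,1,-0.5,-3.5,13,0,0,0,1,-0.5,-3.5,13,0,0,0,1,-0.5,-3.5,13,0,0,0,1]

```text
time: 6.88
ee_pos: [472.2, -250.2, 17.0]
ee_rot: [-0.0, -0.001, 1.0, -0.0]
force: [-0.2, -0.5, -0.4]
opening: 0.349
```

```bash
python3 -c "
from h import *
go(471.6,-250,13.2,90)"
```

```text
t 6.88 at [ 472.2 -250.2   17. ] jawyaw 90.14 shift [0.6 0.2 3.8] turn [-0.  -0.   0.1] F [-0.2 -0.5 -0.4] open 0.349 j7 2.04
```

Call:
send_rows:
  motion: [0.5,0,1.5,0,0,0,1,0.5,0,3,0,0,0,1,0.5,0,3.5,0,0,0,1,0.5,0,3.5,0,0,0,1,0.5,0,3.5,0,0,0,1]

```text
time: 7.3
ee_pos: [471.7, -250.3, 13.5]
ee_rot: [-0.0, -0.001, 1.0, -0.0]
force: [-0.1, -0.4, -0.6]
opening: 0.352
```

```bash
python3 -c "
from h import *
go(471.6,-250,13.2,90)"
```

```text
t 7.3 at [ 471.7 -250.3   13.5] jawyaw 90.14 shift [0.1 0.3 0.3] turn [-0.  -0.   0.1] F [-0.1 -0.4 -0.6] open 0.352 j7 2.05
```

Call:
send_rows:
  motion: [0,0,0.4,0,0,0,1,0,0,0.6,0,0,0,1,0,0,0.6,0,0,0,0.3,0,0,0.6,0,0,0,0.3,0,0,0.6,0,0,0,0.3,0,0,0.6,0,0,0,0.3,0,0,0.6,0,0,0,0.3,0,0,-10,0,0,0,0.3,0,0,-40,0,0,0,0.3,0,0,-70,0,0,0,0.3,0,0,-100,0,0,0,0.3,0,0,-100,0,0,0,0.3]

```text
time: 8.3
ee_pos: [474.0, -251.5, 119.3]
ee_rot: [0.003, -0.001, 1.0, -0.001]
force: [2.1, -0.6, 0.3]
opening: 0.705
```

```bash
python3 -c "
from h import *
go(638,223,110,0)"
```

```text
t 8.3 at [ 474.  -251.5  119.3] jawyaw 90.11 shift [-164.8  474.2    9.3] turn [ 0.2  0.4 90.1] F [ 2.1 -0.6  0.3] open 0.705 j7 2.01
```

Call:
send_rows:
  motion: [-165,470,0,0,0,90,0,-165,470,0,0,0,90,0,-165,470,0,0,0,90,0,-165,470,0,0,0,90,0,-165,470,0,0,0,90,0,-165,470,0,0,0,90,0,-165,470,0,0,0,90,0,-165,470,0,0,0,90,0,-165,470,0,0,0,90,0,-165,470,0,0,0,90,0,-165,470,0,0,0,90,0,-165,470,0,0,0,90,0]

```text
time: 9.3
ee_pos: [627.9, 199.5, 114.4]
ee_rot: [0.0, 0.654, 0.757, 0.0]
force: [1.0, -0.1, 0.2]
opening: 0.997
```

```bash
python3 -c "
from h import *
go(638,223,100,0)
cv2.imwrite('pics/top3.png',bot.camera('top')[:,:,::-1]); cv2.imwrite('pics/side3.png',bot.camera('side')[:,:,::-1])
t=cv2.imread('pics/top3.png').astype(int)
# puck on pad: low saturation bright vs cork
h=cv2.cvtColor(t.astype(np.uint8),cv2.COLOR_BGR2HSV)
m=(h[:,:,1]<60); m2=np.zeros_like(m); m2[262:298,408:442]=m[262:298,408:442]
ct,st,ce=blob(m2,(425,278)); print(st,ce,cv2.minEnclosingCircle(ct),ray('top',*cv2.minEnclosingCircle(ct)[0],36))
# stage side lines
d=t.sum(2)<3*32; ct,st,ce=blob(d,(214,276)); print(st,cv2.minAreaRect(ct))
c=np.float32(ct[:,0]); P=np.array([ray('top',*p,25) for p in c])
lo,hi=P.min(0),P.max(0); print(lo,hi)
for ax,val in((0,lo[0]),(0,hi[0]),(1,lo[1]),(1,hi[1])):
    o=1-ax; k=(abs(P[:,ax]-val)<5)&(abs(P[:,o]-(lo+hi)[o]/2)<45)
    f=np.polyfit(P[k,o],P[k,ax],1); print(ax,k.sum(),'val at centre',np.polyval(f,[477,223][o]).round(2),'slope deg',np.degrees(f[0]).round(2))
"
```

```text
t 9.3 at [627.9 199.5 114.4] jawyaw 8.35 shift [21.8 13.4 14.4] turn [ 0.  -0.   8.3] F [ 1.  -0.1  0.2] open 0.997 j7 -0.05
[419 273  17  14 188] [426.85106383 279.64893617] ((426.95159912109375, 279.758056640625), 8.143758773803711) [ 470.16000938 -247.37794469]
[  74   99  176  238 6503] ((192.02450561523438, 243.57266235351562), (137.84410095214844, 255.49456787109375), 33.476280212402344)
[345.58549136 155.10767468] [892.59173112 525.25001288]Traceback (most recent call last):
  File "<string>", line 16, in <module>
    f=np.polyfit(P[k,o],P[k,ax],1); print(ax,k.sum(),'val at centre',np.polyval(f,[477,223][o]).round(2),'slope deg',np.degrees(f[0]).round(2))
    raise TypeError("expected non-empty vector for x")
TypeError: expected non-empty vector for x
```

```bash
python3 -c "
from h import *
t=cv2.imread('pics/top0.png').astype(int)
for th in(26,32,38):
  d=t.sum(2)<3*th; ct,st,ce=blob(d,(214,276))
  c=np.float32(ct[:,0]); P=np.array([ray('top',*p,25) for p in c])
  lo,hi=P.min(0),P.max(0)
  for ax,val in((0,lo[0]),(0,hi[0]),(1,lo[1]),(1,hi[1])):
    o=1-ax; k=(abs(P[:,ax]-val)<6)&(abs(P[:,o]-(lo+hi)[o]/2)<45)
    if k.sum()<3: print(st);continue
    f=np.polyfit(P[k,o],P[k,ax],1); print(ax,k.sum(),np.polyval(f,[477,223][o]).round(2),np.degrees(f[0]).round(2))
# knobs/screws on corners: bright dots
m=np.zeros(t.shape[:2],np.uint8); m[253:299,191:238]=(t.sum(2)>3*70)[253:299,191:238]
n,l,s,ce=cv2.connectedComponentsWithStats(m); 
for i in range(1,n): print(s[i,4],ray('top',*ce[i],26).round(1))
"
```

```text
0 41 423.97 0.54
0 40 531.2 1.0
1 40 169.34 -0.13
1 41 275.93 -0.34
0 41 423.44 0.37
0 40 531.42 1.07
1 40 168.84 -0.19
1 41 276.15 -0.66
0 42 423.4 0.18
0 40 531.42 1.07
1 40 168.45 -0.11
1 41 276.42 -0.62
6 [522.4 268.2]
8 [522.8 178.5]
128 [490.9 231.3]
7 [433.8 268. ]
6 [433.  178.2]
```

Call:
send_rows:
  motion: [20,12,0,0,0,8.3,0,20,12,0,0,0,8.3,0,20,12,0,0,0,8.3,0,20,12,0,0,0,8.3,0]

```text
time: 9.73
ee_pos: [636.3, 218.4, 113.8]
ee_rot: [0.0, 0.704, 0.71, -0.0]
force: [0.3, -0.3, 0.4]
opening: 1.0
```

```bash
python3 -c "
from h import *
go(638,223,0,0)"
```

```text
t 9.73 at [636.3 218.4 113.8] jawyaw 0.48 shift [  4.6   1.8 113.8] turn [-0.   0.   0.5] F [ 0.3 -0.3  0.4] open 1.0 j7 -0.19
```

Call:
send_rows:
  motion: [4.5,1.8,0,0,0,0.5,0,4.5,1.8,30,0,0,0.5,0,4.5,1.8,60,0,0,0.5,0,4.5,1.8,90,0,0,0.5,0,4.5,1.8,110,0,0,0.5,0,4.5,1.8,110,0,0,0.5,0,4.5,1.8,110,0,0,0.5,0,4.5,1.8,110,0,0,0.5,0]

```text
time: 10.4
ee_pos: [639.3, 223.1, 5.1]
ee_rot: [0.0, 0.708, 0.706, 0.001]
force: [-0.2, 0.4, 1.2]
opening: 1.002
```

```bash
python3 -c "
from h import *
go(638,223,2,0)
cv2.imwrite('pics/side4.png',bot.camera('side')[:,:,::-1])
s=cv2.imread('pics/side4.png')[140:250,260:400];cv2.imwrite('pics/c4.png',cv2.resize(s,None,fx=5,fy=5))
"
```

```text
t 10.4 at [639.3 223.1   5.1] jawyaw -0.15 shift [-0.1 -1.3  3.1] turn [ 0.1 -0.  -0.1] F [-0.2  0.4  1.2] open 1.002 j7 -0.16
```

View pics/c4.png

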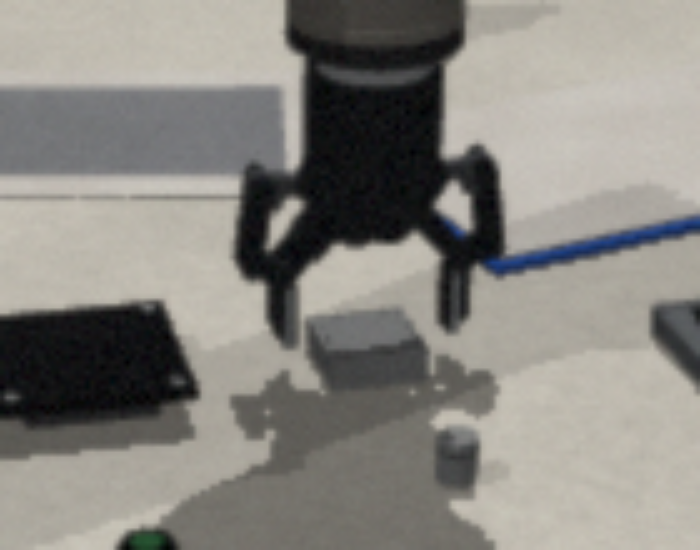

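Call:
send_rows:
  motion: [0,-1,4,0,0,0.1,0,0,-1,4,0,0,0.1,0,0,-1,4,0,0,0.1,1,0,-1,4,0,0,0.1,1,0,-1,4,0,0,0.1,1,0,-1,4,0,0,0.1,1,0,-1,4,0,0,0.1,1,0,-1,4,0,0,0.1,1]

```text
time: 11.12
ee_pos: [637.7, 223.4, 0.2]
ee_rot: [0.0, 0.708, 0.706, 0.0]
force: [-1.2, -1.1, 8.0]
opening: 0.635
```

```bash
python3 -c "
from h import *
go(638,223,45,90)"
```

```text
t 11.12 at [6.377e+02 2.234e+02 2.000e-01] jawyaw -0.22 shift [ -0.4   0.4 -44.8] turn [  0.1   0.  -90.2] F [-1.2 -1.1  8. ] open 0.635 j7 -0.16
```

Call:
send_rows:
  motion: [0,0,0,0,0,0,0,0,0,0,0,0,0,0,0,0,0,0,0,0,0,0,0,-25,0,0,0,0,0,0,-45,0,0,-10,0,0,0,-45,0,0,-20,0,0,0,-45,0,0,-30,0,0,0,-45,0,0,-40,0,0,0,-45,0,0,-50,0,0,0,-45,0,0,-60,0,0,0,-45,0,0,-70,0,0,0,-45,0,0,-80,0]

```text
time: 12.12
ee_pos: [637.2, 223.2, 44.4]
ee_rot: [-0.0, 0.28, 0.96, -0.0]
force: [-0.3, 0.6, -0.1]
opening: 0.997
```

```bash
python3 -c "
from h import *
go(637.7,223.4,1,90)"
```

```text
t 12.12 at [637.2 223.2  44.4] jawyaw 57.42 shift [-0.3  0.4 43.4] turn [ -0.   -0.  -32.6] F [-0.3  0.6 -0.1] open 0.997 j7 0.64
```

Call:
send_rows:
  motion: [-0.3,0.4,0,0,0,-7,0,-0.3,0.4,0,0,0,-14,0,-0.3,0.4,0,0,0,-21,0,-0.3,0.4,0,0,0,-28,0,-0.3,0.4,0,0,0,-32.6,0,-0.3,0.4,0,0,0,-32.6,0,-0.3,0.4,0,0,0,-32.6,0]

```text
time: 12.7
ee_pos: [637.7, 223.2, 44.3]
ee_rot: [-0.0, 0.004, 1.0, 0.0]
force: [-0.5, -0.1, 0.2]
opening: 1.001
```

```bash
python3 -c "
from h import *
go(637.7,223.4,1,90)"
```

```text
t 12.7 at [637.7 223.2  44.3] jawyaw 89.49 shift [ 0.   0.2 43.3] turn [ 0.  -0.  -0.5] F [-0.5 -0.1  0.2] open 1.001 j7 1.11
```

Call:
send_rows:
  motion: [0,0.2,20,0,0,-0.4,0,0,0.2,35,0,0,-0.4,0,0,0.2,43,0,0,-0.4,0,0,0.2,43,0,0,-0.4,0,0,0.2,43,0,0,-0.4,0,0,0.2,43,0,0,-0.4,1,0,0.2,43,0,0,-0.4,1,0,0.2,43,0,0,-0.4,1,0,0.2,43,0,0,-0.4,1,0,0.2,43,0,0,-0.4,1,0,0.2,43,0,0,-0.4,1,0,0.2,43,0,0,-0.4,1]

```text
time: 13.7
ee_pos: [638.3, 223.8, 2.6]
ee_rot: [0.001, -0.001, 1.0, 0.0]
force: [-0.9, -0.6, 6.3]
opening: 0.64
```

```bash
python3 -c "
from h import *
go(477.8,222.5,100,90)"
```

```text
t 13.7 at [638.3 223.8   2.6] jawyaw 90.06 shift [160.3  -1.1 -97.6] turn [0.  0.1 0.1] F [-0.9 -0.6  6.3] open 0.64 j7 1.11
```

Call:
send_rows:
  motion: [0,0,-20,0,0,0,1,0,0,-50,0,0,0,1,15,-0.5,-75,0,0,0,1,45,-0.5,-75,0,0,0,1,75,-0.5,-75,0,0,0,1,105,-0.5,-75,0,0,0,1,130,-1,-75,0,0,0,1,150,-1,-75,0,0,0,1,160,-1,-75,0,0,0,1,160,-1,-75,0,0,0,1,160,-1,-75,0,0,0,1]

```text
time: 14.62
ee_pos: [478.3, 222.7, 77.0]
ee_rot: [0.001, -0.001, 1.0, 0.0]
force: [-0.2, -0.2, -4.3]
opening: 0.637
```

```bash
python3 -c "
from h import *
go(478.2,222.7,27.6,90)"
```

```text
t 14.62 at [478.3 222.7  77. ] jawyaw 90.09 shift [ 0.2 -0.  49.4] turn [0.  0.1 0.1] F [-0.2 -0.2 -4.3] open 0.637 j7 0.98
```

Call:
send_rows:
  motion: [0,0,15,0,0,0,1,0,0,30,0,0,0,1,0,0,40,0,0,0,1,0,0,45,0,0,0,1,0,0,47,0,0,0,1,0,0,48,0,0,0,1,0,0,48,0,0,0,1,0,0,48,0,0,0,1]

```text
time: 15.28
ee_pos: [478.2, 222.6, 29.0]
ee_rot: [0.0, -0.001, 1.0, 0.0]
force: [0.3, -0.3, -4.7]
opening: 0.638
```

```bash
python3 -c "
from h import *
go(478.2,222.7,27.6,90)"
```

```text
t 15.28 at [478.2 222.6  29. ] jawyaw 90.07 shift [-0.   0.1  1.4] turn [0.  0.  0.1] F [ 0.3 -0.3 -4.7] open 0.638 j7 0.97
```

Call:
send_rows:
  motion: [0,0,0.5,0,0,0,1,0,0,1,0,0,0,1,0,0,1.5,0,0,0,1,0,0,1.5,0,0,0,1]

```text
time: 15.62
ee_pos: [478.0, 222.6, 27.5]
ee_rot: [0.0, -0.001, 1.0, 0.0]
force: [-3.1, -2.0, 6.2]
opening: 0.638
```

```bash
python3 -c "
from h import *
go(478.2,222.7,27.6,90)
cv2.imwrite('pics/side5.png',bot.camera('side')[:,:,::-1])
"
```

```text
t 15.62 at [478.  222.6  27.5] jawyaw 90.07 shift [-0.2  0.1 -0.1] turn [0.  0.  0.1] F [-3.1 -2.   6.2] open 0.638 j7 0.97
```

Contact. Release, raise.

Call:
send_rows:
  motion: [0,0,0,0,0,0,0,0,0,0,0,0,0,0,0,0,0,0,0,0,0,0,0,0,0,0,0,0,0,0,-8,0,0,0,0,0,0,-30,0,0,0,0,0,0,-60,0,0,0,0,0,0,-90,0,0,0,0,0,0,-90,0,0,0,0,0,0,-90,0,0,0,0]

```text
time: 16.5
ee_pos: [478.7, 223.0, 119.1]
ee_rot: [0.002, -0.001, 1.0, 0.001]
force: [-0.5, -1.3, 0.1]
opening: 1.004
```

```bash
python3 -c "
from h import *
go(663,-188,110,57)"
```

```text
t 16.5 at [478.7 223.  119.1] jawyaw 90.07 shift [-183.8 -411.2    9. ] turn [ 0.2  0.1 33.1] F [-0.5 -1.3  0.1] open 1.004 j7 0.99
```

Call:
send_rows:
  motion: [-183,-411,0,0,0,33,0.3,-183,-411,0,0,0,33,0.3,-183,-411,0,0,0,33,0.3,-183,-411,0,0,0,33,0.3,-183,-411,0,0,0,33,0.3,-183,-411,0,0,0,33,0.3,-183,-411,0,0,0,33,0.3,-183,-411,0,0,0,33,0.3,-183,-411,0,0,0,33,0.3,-183,-411,0,0,0,33,0.3,-183,-411,0,0,0,33,0.3,-183,-411,0,0,0,33,0.3]

```text
time: 17.5
ee_pos: [661.5, -196.4, 115.9]
ee_rot: [0.0, 0.287, 0.958, -0.002]
force: [-0.8, -0.9, 0.2]
opening: 0.702
```

```bash
python3 -c "
from h import *
go(663,-188.2,60,57)
t=bot.camera('top')[:,:,::-1]; cv2.imwrite('pics/top5.png',t); s=bot.camera('side')[:,:,::-1]; cv2.imwrite('pics/side6.png',s)
f=lambda a:cv2.resize(a,None,fx=5,fy=5,interpolation=cv2.INTER_CUBIC)
cv2.imwrite('pics/c5.png',np.hstack([f(t[240:310,180:255]),f(s[185:255,240:315])]))
# block top on stage
t=t.astype(int); m=(t[:,:,0]-t[:,:,2]>-3)&(t.sum(2)>240)
ct,st,ce=blob(m,(214,270)); r=cv2.minAreaRect(ct); print(st,r,ray('top',*r[0],45))
"
```

```text
t 17.5 at [ 661.5 -196.4  115.9] jawyaw 56.68 shift [ 3.3  7.9 55.9] turn [-0.2  0.1 -0.3] F [-0.8 -0.9  0.2] open 0.702 j7 1.28
[199 263  27  25 529] ((212.0, 275.0), (24.0, 26.0), 90.0) [476.57523871 223.64392386]
```

View pics/c5.png

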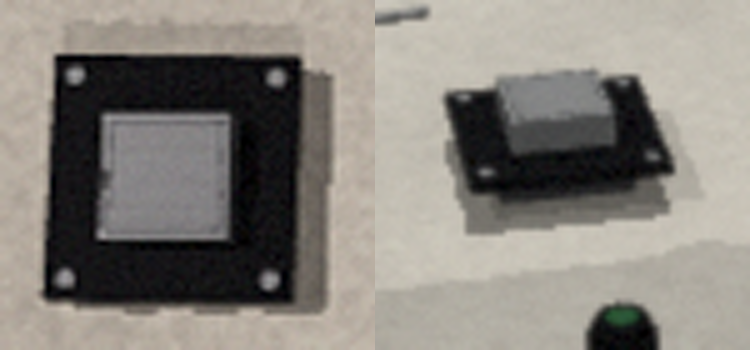

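Call:
send_rows:
  motion: [3,8,0,0,0,0,0.3,3,8,15,0,0,0,0.3,3,8,40,0,0,0,0.3,3,8,60,0,0,0,0.3,3,8,70,0,0,0,0.3,3,8,70,0,0,0,0.3,3,8,70,0,0,0,0.3]

```text
time: 18.18
ee_pos: [663.1, -178.7, 47.1]
ee_rot: [-0.0, 0.283, 0.959, 0.0]
force: [0.1, 0.2, 0.0]
opening: 0.697
```

```bash
python3 -c "
from h import *
go(663,-188.2,1.5,57)"
```

```text
t 18.18 at [ 663.1 -178.7   47.1] jawyaw 57.15 shift [-5.1 -8.  45.6] turn [-0.  -0.   0.1] F [0.1 0.2 0. ] open 0.697 j7 1.27
```

Call:
send_rows:
  motion: [-5,-8,0,0,0,0,0.3,-5,-8,0,0,0,0,0.3,-5,-8,15,0,0,0,0.3,-5,-8,30,0,0,0,0.3,-5,-8,40,0,0,0,0.3,-5,-8,44,0,0,0,0.3,-5,-8,45,0,0,0,0.3,-5,-8,45,0,0,0,0.3]

```text
time: 18.85
ee_pos: [662.7, -189.4, 1.5]
ee_rot: [-0.0, 0.283, 0.959, -0.0]
force: [0.0, 1.0, -0.5]
opening: 0.698
```

```bash
python3 -c "
from h import *
go(663,-188.2,1.5,57)
cv2.imwrite('pics/side7.png',bot.camera('side')[:,:,::-1])
s=cv2.imread('pics/side7.png')[220:330,330:460];cv2.imwrite('pics/c6.png',cv2.resize(s,None,fx=5,fy=5))"
```

```text
t 18.85 at [ 662.7 -189.4    1.5] jawyaw 57.07 shift [ 0.4  1.1 -0. ] turn [-0.  -0.   0.1] F [ 0.   1.  -0.5] open 0.698 j7 1.29
```

View pics/c6.png

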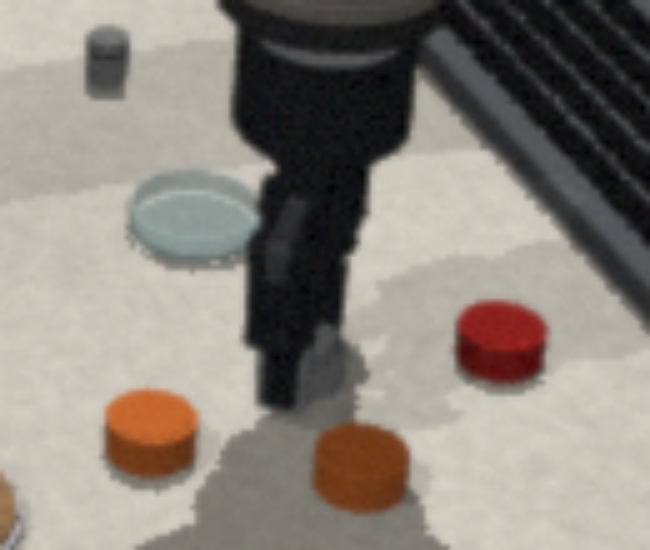

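Call:
send_rows:
  motion: [0.4,1,0,0,0,0,1,0.4,1,0,0,0,0,1,0.4,1,0,0,0,0,1,0.4,1,0,0,0,0,1,0.4,1,0,0,0,0,1,0.4,1,0,0,0,0,1]

```text
time: 19.4
ee_pos: [663.7, -188.2, 3.0]
ee_rot: [0.001, 0.283, 0.959, 0.0]
force: [-1.7, 1.6, 5.5]
opening: 0.441
```

```bash
python3 -c "
from h import *
go(663,-188.2,1.5,-33)"
```

```text
t 19.4 at [ 663.7 -188.2    3. ] jawyaw 57.08 shift [ 0.6 -0.3  1.5] turn [ 0.1  0.  90.1] F [-1.7  1.6  5.5] open 0.441 j7 1.29
```

Call:
send_rows:
  motion: [0,0,0,0,0,0,0.3,0,0,0,0,0,0,0.3,0,0,0,0,0,0,0.3,0,0,0,0,0,7,0.3,0,0,0,0,0,14,0.3,0,0,0,0,0,21,0.3,0,0,0,0,0,28,0.3,0,0,0,0,0,35,0.3,0,0,0,0,0,42,0.3,0,0,0,0,0,49,0.3,0,0,0,0,0,56,0.3,0,0,0,0,0,63,0.3]

```text
time: 20.4
ee_pos: [663.2, -188.2, 2.0]
ee_rot: [0.0, 0.745, 0.667, 0.0]
force: [-0.9, 0.5, -0.4]
opening: 0.696
```

```bash
python3 -c "
from h import *
go(663,-188.2,1.5,-33)"
```

```text
t 20.4 at [ 663.2 -188.2    2. ] jawyaw -6.26 shift [-0.  -0.2  0.5] turn [ 0.  -0.  26.7] F [-0.9  0.5 -0.4] open 0.696 j7 0.41
```

Call:
send_rows:
  motion: [0,0,0,0,0,7,0.3,0,0,0,0,0,14,0.3,0,0,0,0,0,21,0.3,0,0,0,0,0,26.7,0.3,0,0,0,0,0,26.7,0.3,0,0,0,0,0,26.7,1,0,0,0,0,0,26.7,1,0,0,0,0,0,26.7,1,0,0,0,0,0,26.7,1,0,0,0,0,0,26.7,1,0,0,0,0,0,26.7,1]

```text
time: 21.32
ee_pos: [663.3, -188.3, 2.3]
ee_rot: [-0.0, 0.877, 0.481, 0.0]
force: [-1.7, 2.3, 4.8]
opening: 0.441
```

```bash
python3 -c "
from h import *
go(477.7,222.7,130,-33)"
```

```text
t 21.32 at [ 663.3 -188.3    2.3] jawyaw -32.5 shift [ 247.  -377.4 -127.5] turn [ 0.  -0.   0.5] F [-1.7  2.3  4.8] open 0.441 j7 0.05
```

Call:
send_rows:
  motion: [0,0,-35,0,0,0,1,0,0,-70,0,0,0,1,0,0,-105,0,0,0,1,22,-34,-120,0,0,0,1,44,-68,-120,0,0,0,1,66,-102,-120,0,0,0,1,88,-136,-120,0,0,0,1,110,-170,-120,0,0,0,1,132,-204,-120,0,0,0,1,154,-238,-120,0,0,0,1,176,-270,-120,0,0,0,1,196,-300,-120,0,0,0,1]

```text
time: 22.32
ee_pos: [514.9, 140.4, 122.1]
ee_rot: [-0.0, 0.877, 0.481, 0.0]
force: [1.1, 1.2, -1.9]
opening: 0.441
```

```bash
python3 -c "
from h import *
go(477.7,222.6,100,-33)"
```

```text
t 22.32 at [514.9 140.4 122.1] jawyaw -32.47 shift [ 49.4 -75.5  22.1] turn [-0.  -0.   0.5] F [ 1.1  1.2 -1.9] open 0.441 j7 -0.61
```

Call:
send_rows:
  motion: [20,-30,0,0,0,0.5,1,40,-60,0,0,0,0.5,1,49,-75,0,0,0,0.5,1,49,-75,10,0,0,0.5,1,49,-75,22,0,0,0.5,1,49,-75,22,0,0,0.5,1,49,-75,22,0,0,0.5,1]

```text
time: 22.9
ee_pos: [479.4, 218.6, 99.3]
ee_rot: [0.0, 0.88, 0.476, -0.001]
force: [0.1, -0.7, -0.6]
opening: 0.443
```

```bash
python3 -c "
from h import *
go(477.7,222.6,47.3,-33)"
```

```text
t 22.9 at [479.4 218.6  99.3] jawyaw -33.19 shift [ 2.5 -3.7 52. ] turn [-0.   0.1 -0.2] F [ 0.1 -0.7 -0.6] open 0.443 j7 -0.76
```

Call:
send_rows:
  motion: [2.5,-3.7,0,0,0,0,1,2.5,-3.7,15,0,0,0,1,2.5,-3.7,30,0,0,0,1,2.5,-3.7,42,0,0,0,1,2.5,-3.7,47,0,0,0,1,2.5,-3.7,49,0,0,0,1,2.5,-3.7,49,0,0,0,1,2.5,-3.7,49,0,0,0,1]

```text
time: 23.57
ee_pos: [478.1, 224.2, 51.4]
ee_rot: [0.0, 0.879, 0.476, 0.0]
force: [-0.6, -0.1, -2.3]
opening: 0.444
```

```bash
python3 -c "
from h import *
go(477.7,222.6,47.3,-33)"
```

```text
t 23.57 at [478.1 224.2  51.4] jawyaw -33.15 shift [-1.6  0.6  4.1] turn [ 0.  -0.  -0.1] F [-0.6 -0.1 -2.3] open 0.444 j7 -0.71
```

Call:
send_rows:
  motion: [-1.5,0.5,0,0,0,0,1,-1.5,0.5,1,0,0,0,1,-1.5,0.5,2,0,0,0,1,-1.5,0.5,3,0,0,0,1,-1.5,0.5,3,0,0,0,1,-1.5,0.5,3,0,0,0,1]

```text
time: 24.07
ee_pos: [477.3, 222.8, 47.9]
ee_rot: [0.0, 0.879, 0.476, -0.0]
force: [-0.2, 0.1, -2.2]
opening: 0.442
```

```bash
python3 -c "
from h import *
go(477.7,222.6,47.3,-33)"
```

```text
t 24.07 at [477.3 222.8  47.9] jawyaw -33.12 shift [0.1 0.5 0.6] turn [-0.   0.  -0.1] F [-0.2  0.1 -2.2] open 0.442 j7 -0.7
```

Call:
send_rows:
  motion: [0,0.3,0.4,0,0,0,1,0,0.3,0.8,0,0,0,1,0,0.3,0.8,0,0,0,1,0,0.3,0.8,0,0,0,1]

```text
time: 24.4
ee_pos: [477.6, 222.6, 47.3]
ee_rot: [-0.0, 0.879, 0.476, 0.0]
force: [-0.8, -0.8, 4.0]
opening: 0.441
```

```bash
python3 -c "
from h import *
go(477.7,222.6,47.3,-33)"
```

```text
t 24.4 at [477.6 222.6  47.3] jawyaw -33.13 shift [ 0.   0.1 -0. ] turn [-0.  -0.  -0.1] F [-0.8 -0.8  4. ] open 0.441 j7 -0.7
```

Call:
send_rows:
  motion: [0,0,0,0,0,0,0.2,0,0,0,0,0,0,0.2,0,0,0,0,0,0,0.2,0,0,0,0,0,0,0.2,0,0,-8,0,0,0,0.2,0,0,-30,0,0,0,0.2,0,0,-60,0,0,0,0.4,0,0,-75,0,0,0,0.4,0,0,-75,0,0,0,0.4]

```text
time: 25.15
ee_pos: [479.1, 223.3, 125.6]
ee_rot: [-0.001, 0.879, 0.476, 0.002]
force: [0.2, 0.6, -0.1]
opening: 0.599
```

```bash
python3 -c "
from h import *
go(651.5,88,110,0)"
```

```text
t 25.15 at [479.1 223.3 125.6] jawyaw -33.15 shift [-19.1 218.3  15.7] turn [  0.1  -0.2 -33.1] F [ 0.2  0.6 -0.1] open 0.599 j7 -0.8
```

Call:
send_rows:
  motion: [-19,218,5,0,0,-33,0.4,-19,218,5,0,0,-33,0.4,-19,218,5,0,0,-33,0.4,-19,218,5,0,0,-33,0.4,-19,218,5,0,0,-33,0.4,-19,218,5,0,0,-33,0.4,-19,218,5,0,0,-33,0.4,-19,218,5,0,0,-33,0.4,-19,218,5,0,0,-33,0.4,-19,218,5,0,0,-33,0.4]

```text
time: 25.98
ee_pos: [648.9, 88.9, 117.0]
ee_rot: [-0.0, 0.707, 0.707, -0.0]
force: [-0.7, 0.1, 0.8]
opening: 0.602
```

```bash
python3 -c "
from h import *
go(651.5,88,5,0)
t=bot.camera('top')[:,:,::-1]; cv2.imwrite('pics/top8.png',t); s=bot.camera('side')[:,:,::-1]; cv2.imwrite('pics/side8.png',s)
f=lambda a:cv2.resize(a,None,fx=5,fy=5,interpolation=cv2.INTER_CUBIC)
cv2.imwrite('pics/c7.png',np.hstack([f(t[240:310,180:255]),f(s[170:240,250:325])]))
s0=cv2.imread('pics/side0.png'); cv2.imwrite('pics/c8.png',cv2.resize(s0[215:250,330:370],None,fx=12,fy=12,interpolation=cv2.INTER_NEAREST))
"
```

```text
t 25.98 at [648.9  88.9 117. ] jawyaw -0.05 shift [ -0.9   2.7 112. ] turn [-0. -0. -0.] F [-0.7  0.1  0.8] open 0.602 j7 0.05
```

View pics/c7.png

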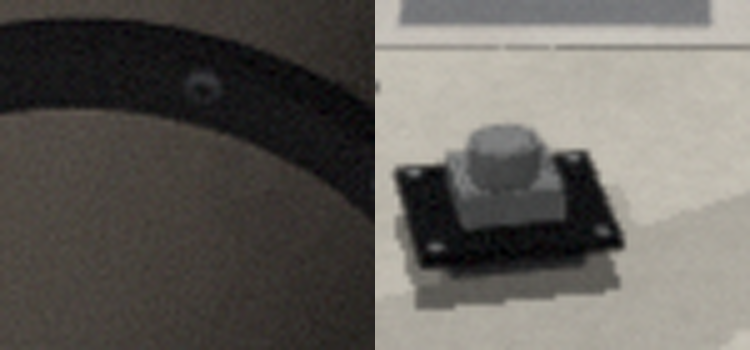

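View pics/c8.png

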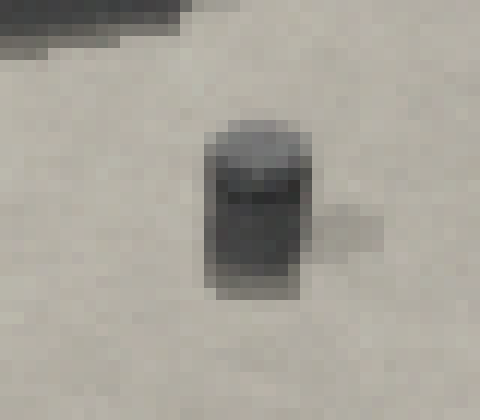

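Call:
send_rows:
  motion: [-1,2.3,10,0,0,0,0.4,-1,2.3,40,0,0,0,0.4,-1,2.3,70,0,0,0,0.4,-1,2.3,95,0,0,0,0.4,-1,2.3,109,0,0,0,0.4,-1,2.3,109,0,0,0,0.4,-1,2.3,109,0,0,0,0.4,-1,2.3,109,0,0,0,0.4]

```text
time: 26.75
ee_pos: [652.9, 86.6, 9.5]
ee_rot: [0.0, 0.708, 0.706, 0.001]
force: [-0.2, -0.4, -0.2]
opening: 0.597
```

```bash
python3 -c "
from h import *
print(ray('side',351,226.6,26))
go(651.5,88,6,0)
s=bot.camera('side')[:,:,::-1]; cv2.imwrite('pics/side9.png',s)
cv2.imwrite('pics/c9.png',cv2.resize(s[150:260,290:410],None,fx=5,fy=5))"
```

```text
[652.37105028  91.45059139]
t 26.75 at [652.9  86.6   9.5] jawyaw -0.13 shift [ 1.4 -1.4  3.4] turn [ 0.1 -0.  -0.1] F [-0.2 -0.4 -0.2] open 0.597 j7 0.12
```

View pics/c9.png

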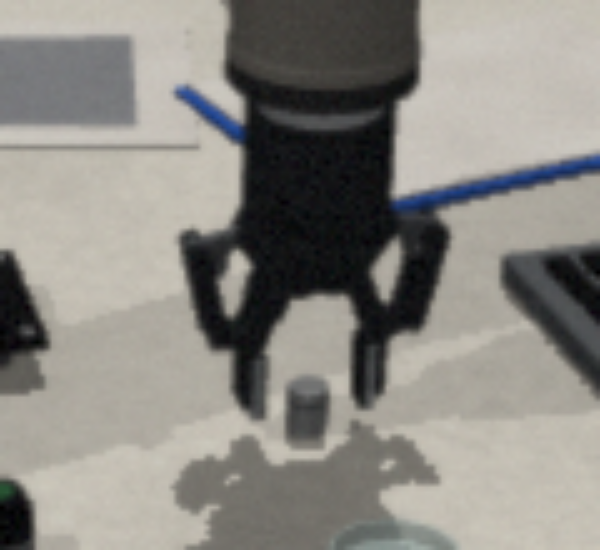

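Call:
send_rows:
  motion: [2.4,-1.2,3,0,0,0,0.4,2.4,-1.2,3,0,0,0,0.4,2.4,-1.2,3,0,0,0,1,2.4,-1.2,3,0,0,0,1,2.4,-1.2,3,0,0,0,1,2.4,-1.2,3,0,0,0,1,2.4,-1.2,3,0,0,0,1,2.4,-1.2,3,0,0,0,1]

```text
time: 27.47
ee_pos: [651.0, 89.1, 5.7]
ee_rot: [-0.0, 0.708, 0.706, 0.0]
force: [-2.6, 0.7, 7.3]
opening: 0.233
```

```bash
python3 -c "
from h import *
go(651.5,88,6,90)"
```

```text
t 27.47 at [651.   89.1   5.7] jawyaw -0.13 shift [-1.1  0.5 -0.3] turn [  0.   -0.  -90.1] F [-2.6  0.7  7.3] open 0.233 j7 0.12
```

Call:
send_rows:
  motion: [0,0,0,0,0,0,0.4,0,0,0,0,0,0,0.4,0,0,0,0,0,0,0.4,0,0,0,0,0,-7,0.4,0,0,0,0,0,-14,0.4,0,0,0,0,0,-21,0.4,0,0,0,0,0,-28,0.4,0,0,0,0,0,-35,0.4,0,0,0,0,0,-42,0.4,0,0,0,0,0,-49,0.4,0,0,0,0,0,-56,0.4,0,0,0,0,0,-63,0.4]

```text
time: 28.47
ee_pos: [650.8, 88.8, 5.1]
ee_rot: [-0.0, 0.232, 0.973, -0.0]
force: [0.6, -0.5, -0.6]
opening: 0.6
```

```bash
python3 -c "
from h import *
go(651.5,88,6,90)"
```

```text
t 28.47 at [650.8  88.8   5.1] jawyaw 63.21 shift [-1.  -0.4 -0.9] turn [ -0.   -0.  -26.8] F [ 0.6 -0.5 -0.6] open 0.6 j7 0.98
```

Call:
send_rows:
  motion: [0,0,0,0,0,-7,0.4,0,0,0,0,0,-14,0.4,0,0,0,0,0,-21,0.4,0,0,0,0,0,-26.8,0.4,0,0,0,0,0,-26.8,0.4,0,0,0,0,0,-26.8,1,0,0,0,0,0,-26.8,1,0,0,0,0,0,-26.8,1,0,0,0,0,0,-26.8,1,0,0,0,0,0,-26.8,1,0,0,0,0,0,-26.8,1,0,0,0,0,0,-26.8,1]

```text
time: 29.47
ee_pos: [650.9, 88.9, 5.3]
ee_rot: [0.0, 0.003, 1.0, -0.0]
force: [-0.7, -1.5, 5.0]
opening: 0.231
```

```bash
python3 -c "
from h import *
go(477.7,222.6,130,90)"
```

```text
t 29.47 at [650.9  88.9   5.3] jawyaw 89.64 shift [ 174.   132.6 -124.7] turn [-0.   0.  -0.4] F [-0.7 -1.5  5. ] open 0.231 j7 1.35
```

Call:
send_rows:
  motion: [0,0,-35,0,0,0,1,0,0,-70,0,0,0,1,5,4,-105,0,0,0,1,30,23,-120,0,0,0,1,60,46,-120,0,0,0,1,90,69,-120,0,0,0,1,120,92,-120,0,0,0,1,145,110,-120,0,0,0,1,163,124,-120,0,0,-0.4,1,172,131,-120,0,0,-0.4,1,172,131,-120,0,0,-0.4,1,172,131,-120,0,0,-0.4,1]

```text
time: 30.47
ee_pos: [479.9, 221.0, 125.2]
ee_rot: [0.0, -0.001, 1.0, 0.0]
force: [-0.1, -0.6, -0.7]
opening: 0.234
```

```bash
python3 -c "
from h import *
go(477.6,222.6,68.3,90)"
```

```text
t 30.47 at [479.9 221.  125.2] jawyaw 90.09 shift [ 2.3  1.6 56.9] turn [0.  0.  0.1] F [-0.1 -0.6 -0.7] open 0.234 j7 1.01
```

Call:
send_rows:
  motion: [2,1.3,5,0,0,0,1,2,1.3,20,0,0,0,1,2,1.3,35,0,0,0,1,2,1.3,47,0,0,0,1,2,1.3,52,0,0,0,1,2,1.3,54,0,0,0,1,2,1.3,54,0,0,0,1,2,1.3,54,0,0,0,1,2,1.3,54,0,0,0,1]

```text
time: 31.22
ee_pos: [478.0, 222.3, 71.7]
ee_rot: [0.0, -0.0, 1.0, 0.0]
force: [-0.4, 0.4, -0.3]
opening: 0.231
```

```bash
python3 -c "
from h import *
go(477.6,222.6,68.3,90)"
```

```text
t 31.22 at [478.  222.3  71.7] jawyaw 90.06 shift [0.4 0.3 3.4] turn [0.  0.  0.1] F [-0.4  0.4 -0.3] open 0.231 j7 1.0
```

Call:
send_rows:
  motion: [0.3,0.3,1,0,0,0,1,0.3,0.3,2,0,0,0,1,0.3,0.3,2.8,0,0,0,1,0.3,0.3,2.8,0,0,0,1,0.3,0.3,2.8,0,0,0,1]

```text
time: 31.63
ee_pos: [477.2, 222.5, 68.4]
ee_rot: [-0.0, -0.001, 1.0, -0.0]
force: [0.2, 0.0, -0.4]
opening: 0.234
```

```bash
python3 -c "
from h import *
go(477.6,222.6,68.3,90)"
```

```text
t 31.63 at [477.2 222.5  68.4] jawyaw 90.08 shift [-0.4  0.1  0.1] turn [-0.  -0.   0.1] F [ 0.2  0.  -0.4] open 0.234 j7 1.0
```

Call:
send_rows:
  motion: [-0.2,0,0.4,0,0,0,1,-0.2,0,0.4,0,0,0,1,-0.2,0,0.4,0,0,0,1]

```text
time: 31.88
ee_pos: [477.4, 222.6, 68.2]
ee_rot: [-0.0, -0.001, 1.0, -0.0]
force: [-3.2, -0.5, 6.6]
opening: 0.233
```

```bash
python3 -c "
from h import *
go(477.6,222.6,68.3,90)"
```

```text
t 31.88 at [477.4 222.6  68.2] jawyaw 90.08 shift [-0.2  0.  -0.1] turn [-0.  -0.   0.1] F [-3.2 -0.5  6.6] open 0.233 j7 1.0
```

Contact. Release, rise, then clear off to +y.

Call:
send_rows:
  motion: [0,0,0,0,0,0,0.5,0,0,0,0,0,0,0.5,0,0,0,0,0,0,0.5,0,0,0,0,0,0,0.5,0,0,-8,0,0,0,0.5,0,0,-30,0,0,0,0.5,0,0,-60,0,0,0,0.5,0,0,-90,0,0,0,0.5,0,30,-110,0,0,0,0.5,0,65,-110,0,0,0,0.5,0,100,-110,0,0,0,0.5,0,135,-110,0,0,0,0.5]

```text
time: 32.88
ee_pos: [477.4, 359.1, 179.4]
ee_rot: [0.001, -0.0, 1.0, 0.001]
force: [0.1, 0.3, -0.5]
opening: 0.499
```

Call:
send_rows:
  motion: [0,40,0,0,0,0,0.5,0,80,0,0,0,0,0.5,0,120,0,0,0,0,0.5,0,150,0,0,0,0,0.5,0,150,0,0,0,0,0.5,0,150,0,0,0,0,0.5,0,150,0,0,0,0,0.5]

```text
time: 33.47
ee_pos: [477.2, 506.8, 178.0]
ee_rot: [-0.0, -0.001, 1.0, -0.0]
force: [0.6, -1.0, -0.4]
opening: 0.506
```

```bash
python3 -c "
from h import *
go(477.6,222.6,68.3,90)
t=bot.camera('top')[:,:,::-1]; cv2.imwrite('pics/top10.png',t); s=bot.camera('side')[:,:,::-1]; cv2.imwrite('pics/side10.png',s)
f=lambda a,k:cv2.resize(a,None,fx=k,fy=k,interpolation=cv2.INTER_CUBIC)
cv2.imwrite('pics/c10.png',np.vstack([np.hstack([f(t[245:305,180:250],5),f(s[170:230,245:315],5)]),np.hstack([f(t[250:310,390:460],5),f(s[285:345,277:347],5)])]))
cv2.imwrite('pics/c11.png',t)
"
```

```text
t 33.47 at [477.2 506.8 178. ] jawyaw 90.06 shift [-1.000e-01 -2.841e+02  1.100e+02] turn [-0.  -0.   0.1] F [ 0.6 -1.  -0.4] open 0.506 j7 0.63
```

View pics/c10.png

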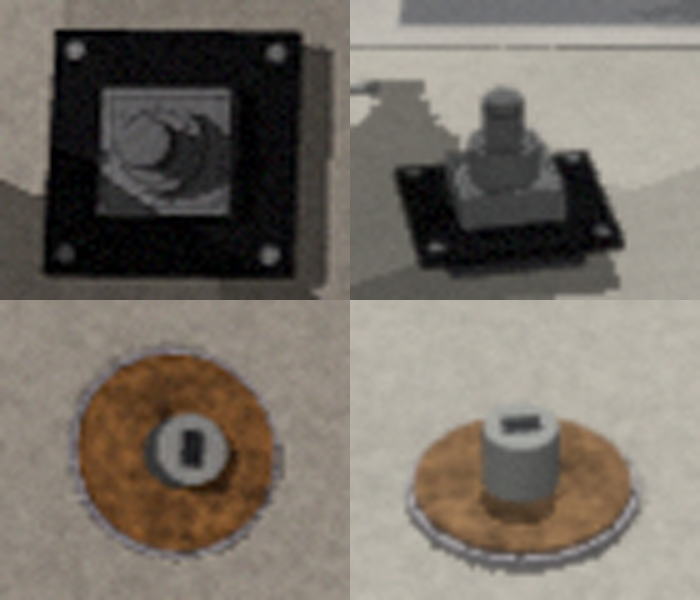

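View pics/c11.png

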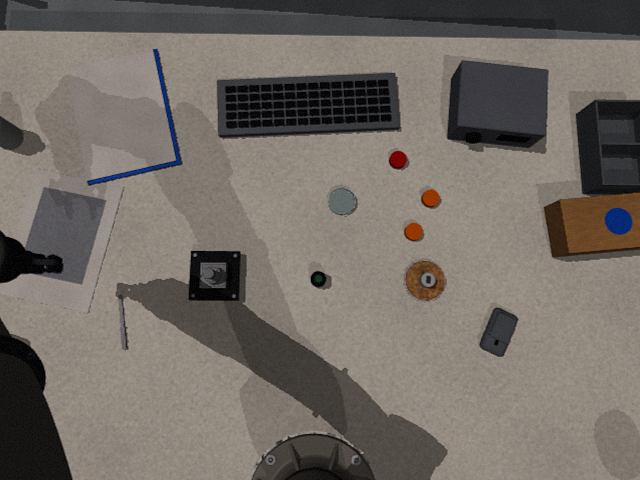

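```bash
python3 -c "
from h import *
print('puck',ray('top',428.1,279.3,36),'pad',ray('top',424.7,280,8))
print('post',ray('top',208.5,272.1,89),'block',ray('top',180+165.5/5-.5,245+152/5-.5,45),'stage',ray('top',214,275.5,25))
# side: puck top (521,429-300), post top (502,101)
print(ray('side',277+171/5-.5,285+128/5-.5,36),ray('side',245+152/5-.5,170+100/5-.5,89))
print(bot.get_obs()['joint_vel'].max()); bot.finish_job()"
```

```text
puck [ 471.18697092 -249.95089919] pad [ 471.662389   -249.23567029]
post [478.98787556 222.09412869] block [476.80199833 222.35193505] stage [477.1250032  223.29942815]
[ 470.88670586 -249.31318322] [476.11410251 222.80862729]
0.004211646434684521
the job is handed in; nothing more can be done
```

The job is done and handed in after about 34 s of robot time. The white puck stands in the middle of the cork pad. The block, then the disc, then the post are stacked on the stage, placed in that order.

**Final camera checks (positions in mm):**

| Pair | First | Second |
|---|---|---|
| Puck vs pad centre (top view) | (471, -250) | (472, -249) |
| Block vs stage centre (top view) | (476.8, 222.4) | (477.1, 223.3) |

- **Post:** the top view put it at (479.0, 222.1) and the side view at (476.1, 222.8). The two views differ by about 3 mm along x. Their mean, (477.6, 222.5), matches where I released it, (477.4, 222.6).
- **Disc:** I did not measure it after placing. The side picture shows it standing on the block, and I released it at (477.6, 222.6).
- **Block sides:** they look parallel to the stage's sides in the top view, and I released it with the jaws within 0.1 degrees of the world axes. The stage itself measured within about half a degree of those axes.
- **Everything else:** by eye, the objective, dish, mouse and tweezers, and the red and orange discs, are where they were. The gripper was open and well clear at hand-in.

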